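Bolt the large kit chest on the packing counter

TASK

Bolt the larger of the two wooden chests shut: slide its steel bolt fully across into the keeper, then turn the handle down into the notch, as far as it goes, and let go. The smaller chest is still being packed, so leave its bolt as it is.

Things in the scene. Friction and masses are not known exactly. Their poses are not given: they have to be found in the camera images.
- big_ball (a point): Centre of the 22 mm steel ball on the handle of the larger chest's bolt. Handle: 12 mm stem, ball centre 60 mm from the bolt axis. Axes: z from bolt axis to ball (up at the start); y along the bolt, the way it slides home (roughly to the robot's left); x away from the robot. Pinch it from above, fingers closing along y: 40 mm free each side, and the ball turns between them.
- big_bolt (a joint): Slide of the larger chest's bolt, m: 0 drawn back, 0.055 home in the keeper block (hard stop). Starts at 0 to 0.012, needs 2 N, stays where left. The chest: fixed plywood box, 200 deep, 260 wide, 80 mm high, two-leaf lid. The bolt lies on the lid along its edge on the robot's side, axis 22 mm above the lid, 38 mm in from the edge; fittings rise 40 mm above the lid.
- big_handle (a joint): Turn of the larger chest's handle about the bolt axis, rad: 0 upright (start within 0.08), 1.45 down (hard stop), growing towards the robot; needs 1 N at the ball, stays where left. A rail on that side, its top 18 mm above the axis, blocks it until the bolt is within 10 mm of home, where a 27 mm notch takes the stem. Down, the ball is 22 mm out past the lid's edge, clear below.
- small_ball (a point): Centre of the ball on the like bolt handle of the smaller chest: a fixed plywood box 140 mm deep, 180 mm wide, 55 mm high, bolt axis 77 mm above the counter, otherwise built alike. It stands to the left or right of the larger chest. Leave this handle as it is.

How it is judged:
By the outcome, as a careful person would: the job done as asked, in the order asked, and still so for the second after the job is handed in, with the robot touching nothing.
It also fails if it takes over 35 s, if anything falls off the work surface, if the arm or the gripper's body presses on something with over 40 N, if the wrist force passes 120 N, or if a joint passes its speed limit or range.

ROBOT

A 7-joint arm with a two-finger parallel gripper is mounted at the origin on the work surface. World frame = base frame: x ahead of the robot, y to its left, z up, the work surface at z = 0. Lengths are in m, angles in rad, forces in N, time in s.
With the tool pointing down it reaches from about 0.35 to 0.9 m from the base axis. Payload 8.1 kg.
Tool frame: the origin (TCP) lies on the centre line of the jaws, within the pads' length; the fingertips stand 19 mm ahead of it and the grasp point (between the pads) is the TCP (arm.tip_reach is the distance from the TCP to the fingertips, in m); z points along the fingers, y is the line along which they close (so a half turn about z gives the same grasp; the last joint's range is limited). The gripper opens to 92 mm and grips with 3 to 60 N. Pads are 19 mm wide; open, the fingers measure 130 mm over their backs; the gripper's body (75 mm by 190 mm) begins 47 mm behind the grasp point.
Start: joints at [1.042, 0.434, 0.025, 1.573, -0.012, 1.134, -0.075], TCP at [0.258, -0.569, 0.221] pointing down, gripper open.
Joint ranges: [-2.62, 2.62], [-0.44, 2.09], [-1.27, 1.32], [0.08, 2.57], [-1.32, 4.46], [0.12, 2], [-2.74, 2.74]. Speed limits (rad/s): [2.22, 2.22, 3.01, 3.01, 3.14, 3.14, 3.14].

INTERFACE

Orientations are given as a rotation vector (axis times angle).
In Python, from cell import arm gives the robot as it stands.
- The arm moves only by the tool arm_command, never from a script. Its argument "targets" is a list that holds one entry, the list of rows, each a list of 6 numbers: the shift along the tool's x, y, z in m, then the turn, a rotation vector about the tool's x, y, z in rad. A call has 1 to 10 rows; each row shifts and turns the commanded pose from where the row before left it, along the tool's axes as they then stand; what a row does not reach is not made up. A row lasts 1/8 s, in which the tool goes at most 62.5 mm and 10.7 degrees, less where a joint would pass 70% of its speed; a pose out of reach is approached as far as the arm can. A call with a gripper value outside its range is refused whole. "jaw" is the finger opening in m, from 0 to 0.0918, set as the call begins (left out, the last holds). The fingers move at their own pace and stop on an object; "newtons" is the grip in N (left out, the last holds). Time passes only in rows, so rows that do not move let the fingers close. It gives the time, the measured TCP pose, the force, the opening and the grip force at its end, in the units of the state.
- arm.observe(): the state, without advancing time (a new reading comes with each control period).
- arm.get_image(name): name is "scene" or "top" or "wrist"; returns a dict with "pixels" (400x640x3 uint8, red, green, blue), "z_map" (400x640 float32, m along the optical axis (not along the pixel's ray), 0 where there is no reading), "fx", "fy", "cx", "cy" (pixels), "xyz" and "rotation" of the camera in the world; the wrist camera has in their place "T_tool_cam" (4x4, takes a point from camera to tool coordinates, whose origin is the TCP and whose axes are the flange's). Camera axes: x right, y down, z forward; pixel columns grow to the right and rows downward; lengths in m; the calibration is good to about 2 mm. The wrist camera is an equidistant fisheye: a pixel r from the principal point sees the ray r / f radians off the axis. A picture is of the moment at which its call begins: read the wrist's pose just before it.
- arm.sign_off(): hands the job in; it is judged then, once.
The state is a dict: "clock": time; "joints": joint angles; "dq": joint speeds; "joint_efforts": joint torques, N m; "position": TCP position; "ee_rot": TCP orientation; "force": force on the tool from outside, world axes, zero at the start; "ft_torque": the same for the moment, N m; "width": opening from 0.0 (shut) to 1.0 (fully open); "gripper_force": force on a finger pad.
Only numpy, scipy, OpenCV 4.12 (cv2) and the standard library are available. Lean on these libraries where they do the work, as an engineer would, in place of code of your own. Each camera call takes 0.05 s, during which the arm holds its last target. There are 200 camera calls.

## Working session

There is one attempt and no reset: what is moved stays moved. The work goes in short steps, Python scripts to look and compute and a tool call to move; the robot and the scene stay as the last step left them, time stands still between calls to the robot, and variables do not carry over. Pictures are saved under pics/ and viewed, at most 13 in all, crops included, and the job is handed in when it is done.

Besides the shell and the picture viewer there is one more tool, called after "Request:" as a command line: name --argument value ..., lists and objects as JSON in quotes. arm_command: Moves the arm, as the interface text tells. Its arguments: {"type":"object","properties":{"targets":{"type":"array","items":{"type":"array","items":{"type":"array","items":{"type":"number"}}}},"jaw":{"type":"number"},"newtons":{"type":"number"}},"required":["targets"]}

```bash
mkdir -p pics
cat > h.py <<'E'
import numpy as np,cv2
from cell import arm
def snap(n,f):
    im=arm.get_image(n); cv2.imwrite(f'pics/{f}.png',cv2.cvtColor(im['pixels'],cv2.COLOR_RGB2BGR)); np.save(f'pics/{f}.npy',im,allow_pickle=True); return im
def load(f): return np.load(f'pics/{f}.npy',allow_pickle=True).item()
def world(im,u,v,z=None):
    z=im['z_map'][v,u] if z is None else z
    R=np.array(im['rotation']); 
    if R.shape!=(3,3): R=cv2.Rodrigues(R.astype(float))[0]
    return R@np.array([(u-im['cx'])/im['fx']*z,(v-im['cy'])/im['fy']*z,z])+im['xyz']
E
python3 - <<'E'
from h import *
print(arm.observe())
im=snap('top','top1');print(im['xyz'],im['rotation'],im['fx']); snap('scene','sc1')
E
```

```text
{'clock': 0.0, 'joints': array([ 1.04242366,  0.43523171,  0.02496648,  1.574142  , -0.01157245,
        1.1340234 , -0.07508738]), 'dq': array([-8.76532566e-04,  8.27821426e-05, -1.45377816e-03,  2.46940219e-04,
        4.91516822e-04,  7.57547176e-04,  1.81344913e-04]), 'joint_efforts': array([ 6.04564520e-04, -6.67866755e+01,  9.85356309e-01, -3.14453602e+01,
       -6.04932639e-02,  4.28958668e-02,  2.07225748e-04]), 'position': array([ 0.25785   , -0.56872136,  0.22052215]), 'ee_rot': array([-3.06914301e+00, -6.63366977e-01,  8.11522132e-04]), 'force': array([ 0.34425305,  0.13707749, -0.23332089]), 'ft_torque': array([0.02888226, 0.08343381, 0.03412753]), 'gripper_force': 0.0, 'width': 1.0035829008850317}
[ 0.39225958 -0.05169676  1.00393036] [-2.02399537  2.18234616 -0.26011501] 417.9074326096918
```

View pics/top1.png

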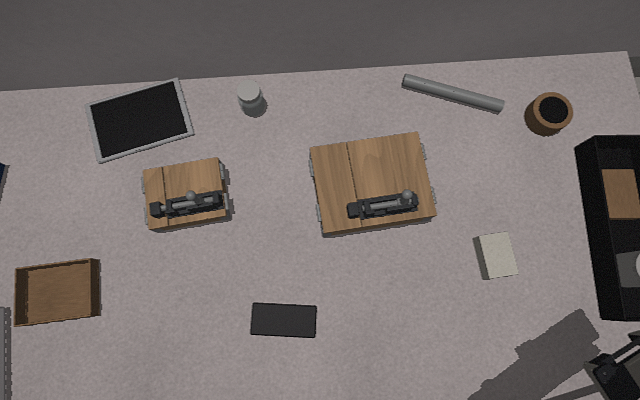

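View pics/sc1.png

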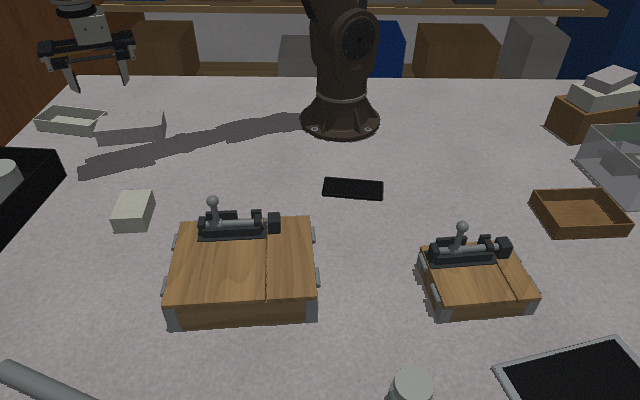

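The larger chest is the one at (372,182) in the top view. Its ball is near (408,197), and its keeper is the dark block at (354,210), to the robot's left. Next I'll enlarge both views.

Run:
```python
from h import *
a=cv2.imread('pics/top1.png')[170:240,330:440]; b=cv2.imread('pics/sc1.png')[185:255,180:290]
cv2.imwrite('pics/crop1.png',np.vstack([cv2.resize(c,(770,280) if 0 else (471,300),interpolation=cv2.INTER_CUBIC) for c in (a,b)]))
t=load('top1');s=load('sc1')
for u,v in [(315,148),(323,228),(433,214),(417,135),(407,197),(408,195),(410,199),(354,210),(375,206)]: print('top',u,v,world(t,u,v).round(4))
for u,v in [(212,200),(213,201),(212,203),(273,222)]: print('sc',u,v,world(s,u,v).round(4))
```

```text
top 315 148 [ 0.7321 -0.0827  0.0839]
top 323 228 [ 0.5433 -0.0863  0.0807]
top 433 214 [ 0.5561 -0.3356  0.0828]
top 417 135 [ 0.7472 -0.3248  0.0824]
top 407 197 [ 0.5799 -0.2603  0.1702]
top 408 195 [ 0.5839 -0.2629  0.1704]
top 410 199 [ 0.5885 -0.2815  0.1098]
top 354 210 [ 0.5731 -0.156   0.1097]
top 375 206 [ 0.5787 -0.2029  0.1095]
sc 212 200 [ 0.5922 -0.2592  0.1701]
sc 213 201 [ 0.5936 -0.2573  0.1689]
sc 212 203 [ 0.5962 -0.259   0.1664]
sc 273 222 [ 0.587  -0.1528  0.112 ]
```

View pics/crop1.png

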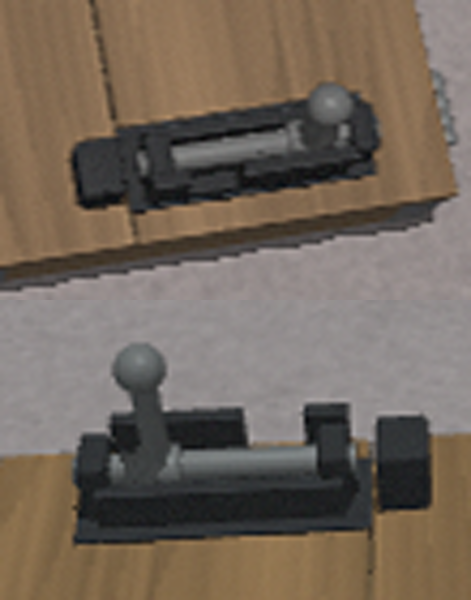

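Run:
```python
from h import *
from scipy.optimize import least_squares
P=[]
for f in('top1','sc1'):
    im=load(f); v,u=np.mgrid[0:400,0:640]; z=im['z_map']
    R=cv2.Rodrigues(np.array(im['rotation'],float))[0] if np.size(im['rotation'])==3 else np.array(im['rotation'])
    X=np.stack([(u-im['cx'])/im['fx']*z,(v-im['cy'])/im['fy']*z,z],-1)@R.T+im['xyz']
    m=(z>0)&(abs(X[...,0]-.585)<.035)&(abs(X[...,1]+.26)<.05)&(X[...,2]>.148)&(X[...,2]<.2)
    p=X[m]; r=least_squares(lambda c:np.linalg.norm(p-c,axis=1)-.011,p.mean(0),loss='soft_l1',f_scale=.002)
    print(f,m.sum(),r.x.round(4),abs(r.fun).mean())
    l=(z>0)&(abs(X[...,0]-.645)<.16)&(abs(X[...,1]+.21)<.17)&(abs(X[...,2]-.082)<.006)
    print(l.sum(),cv2.minAreaRect((X[l][:,:2]*1000).astype(np.float32)))
    b=X[(z>0)&(abs(X[...,0]-.585)<.03)&(abs(X[...,1]+.2)<.035)&(abs(X[...,2]-.11)<.004)]
    print(len(b),np.polyfit(b[:,1],b[:,0],1) if len(b)>5 else 0)
```

```text
top1 91 [ 0.5884 -0.2614  0.1622] 0.0008375322748799462
8549 ((645.9494018554688, -205.64523315429688), (206.76951599121094, 273.4465637207031), 4.639791011810303)
149 [-0.02641764  0.57429228]
sc1 129 [ 0.586  -0.2612  0.1624] 0.0008656730002869742
10763 ((643.4216918945312, -205.97662353515625), (209.4456329345703, 271.2803955078125), 4.902238845825195)
186 [0.06350087 0.59216504]
```

The ball fits at (0.587, -0.261, 0.162) in both views, and 0.162 is the expected height of 80+22+60 mm. The chest yaw is about +4.5°. I'll move above the ball now.

Request:
arm_command --targets '[[[0,0,-0.015,0,0,0.174],[0,0,-0.015,0,0,0.174],[0.044,-0.035,0,0,0,0],[0.044,-0.035,0,0,0,0],[0.044,-0.035,0,0,0,0],[0.044,-0.035,0,0,0,0],[0.044,-0.035,0,0,0,0],[0.044,-0.035,0,0,0,0],[0.044,-0.035,0,0,0,0],[0.044,-0.035,0,0,0,0]]]' --jaw 0.07

```text
clock: 1.35
position: [0.5882, -0.2613, 0.251]
ee_rot: [-3.139, -0.122, 0.001]
force: [1.0, 0.6, -0.9]
width: 0.759
gripper_force: 0.0
```

```bash
cat >> h.py <<'E'
def pose():
    o=arm.observe(); R=cv2.Rodrigues(o['ee_rot'])[0]; return o,R,o['position']
def delta(p):
    o,R,x=pose(); return (R.T@(np.array(p)-x)).round(4)
E
python3 - <<'E'
from h import *
o,R,x=pose(); print(o['clock'],x,R.round(3),o['width'],delta([.587,-.2613,.166]))
im=snap('wrist','w1'); T=np.array(im['T_tool_cam']); z=im['z_map']
v,u=np.mgrid[0:400,0:640]; a=(u-im['cx'])/im['fx'];b=(v-im['cy'])/im['fy'];r=np.hypot(a,b)+1e-9
k=np.tan(np.minimum(r,1.5))/r; C=np.stack([a*k*z,b*k*z,z],-1)
X=(C@T[:3,:3].T+T[:3,3])@R.T+x
m=(z>0)&(r<1.3)&(abs(X[...,0]-.587)<.03)&(abs(X[...,1]+.261)<.03)&(abs(X[...,2]-.162)<.014)
from scipy.optimize import least_squares
p=X[m];s=least_squares(lambda c:np.linalg.norm(p-c,axis=1)-.011,p.mean(0),loss='soft_l1',f_scale=.002)
print(m.sum(),s.x,abs(s.fun).mean(),delta(s.x))
E
```

```text
1.35 [ 0.58823892 -0.26131785  0.25098139] [[ 0.997  0.077 -0.001]
 [ 0.077 -0.997  0.   ]
 [-0.001 -0.    -1.   ]] 0.7591822296162071 [-0.0012 -0.0001  0.085 ]
527 [ 0.58543873 -0.26249126  0.16296837] 0.00041061372259059006 [-0.0099  0.0097  0.0874]
```

View pics/w1.png

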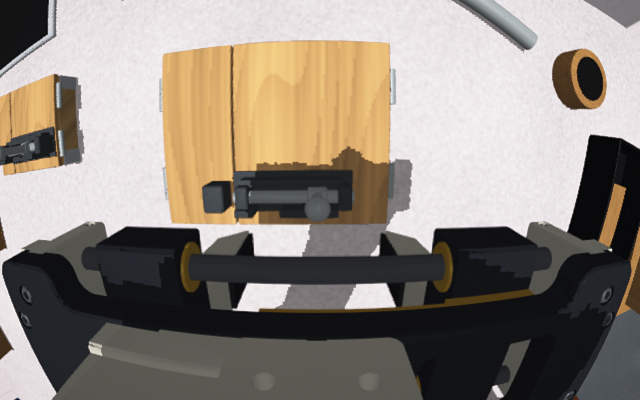

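The wrist view shows the ball at (318,205), midway between the fingers. The bolt lies along the finger line and the keeper is at (217,196). The arm was still settling during that reading, so I'll measure it again.

Run:
```python
from h import *
o,R,x=pose(); print(o['clock'],x,abs(o['dq']).max(),delta([.5865,-.2618,.166]))
```

```text
1.4 [ 0.59422412 -0.25244564  0.25048398] 0.12235518095312918 [-0.0088  0.0091  0.0844]
```

Request:
arm_command --targets '[[[-0.005,0.005,0,0,0,0],[-0.005,0.005,0,0,0,0],[0,0,0,0,0,0],[0,0,0,0,0,0]]]'

```text
clock: 1.9
position: [0.5775, -0.2743, 0.2515]
ee_rot: [3.139, 0.119, 0.0]
force: [0.3, 0.2, 0.5]
width: 0.763
gripper_force: 0.0
```

Run:
```python
from h import *
o,R,x=pose(); print(o['clock'],x,abs(o['dq']).max(),delta([.5865,-.2618,.166]))
```

```text
1.9 [ 0.57754543 -0.27434753  0.25153466] 0.009853289229586401 [ 0.0099 -0.0118  0.0855]
```

Request:
arm_command --targets '[[[0.005,-0.006,0.01,0,0,0],[0.005,-0.006,0.015,0,0,0],[0,0,0.015,0,0,0],[0,0,0.015,0,0,0],[0,0,0.015,0,0,0],[0,0,0.01,0,0,0],[0,0,0.005,0,0,0],[0,0,0,0,0,0],[0,0,0,0,0,0]]]'

```text
clock: 3.02
position: [0.5875, -0.2609, 0.1669]
ee_rot: [3.139, 0.122, 0.001]
force: [-0.2, -0.5, 0.4]
width: 0.761
gripper_force: 0.0
```

Run:
```python
from h import *
o,R,x=pose(); print(o['clock'],x,abs(o['dq']).max(),delta([.5865,-.2618,.166]),o['force'])
im=snap('wrist','w2'); cv2.imwrite('pics/w2c.png',cv2.resize(cv2.imread('pics/w2.png')[120:320,170:470],None,fx=2,fy=2))
```

```text
3.025 [ 0.58751871 -0.26089642  0.16690495] 0.002796960506042779 [-0.0011  0.0008  0.0009] [-0.18345625 -0.49236112  0.44775222]
```

View pics/w2c.png

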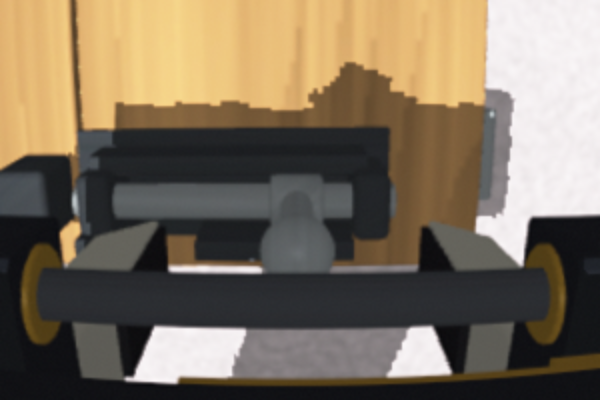

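The ball at (297,245) in the crop sits centred between the fingertips, at about x 140 and 440. I'll close the gripper.

Request:
arm_command --targets '[[[0,0,0,0,0,0],[0,0,0,0,0,0],[0,0,0,0,0,0],[0,0,0,0,0,0],[0,0,0,0,0,0],[0,0,0,0,0,0]]]' --jaw 0.01 --newtons 15

```text
clock: 3.82
position: [0.5872, -0.2607, 0.1663]
ee_rot: [3.139, 0.122, -0.0]
force: [-0.1, 0.2, -0.6]
width: 0.158
gripper_force: 0.0
```

Request:
arm_command --targets '[[[0,0,0,0,0,0],[0,0,0,0,0,0]]]'

```text
clock: 4.08
position: [0.5872, -0.2612, 0.1665]
ee_rot: [3.139, 0.122, 0.0]
force: [-0.4, -2.0, 0.6]
width: 0.11
gripper_force: 0.7
```

Run:
```python
from h import *
im=snap('wrist','w3'); s=snap('scene','sc3')
a=cv2.resize(cv2.imread('pics/w3.png')[120:320,170:470],None,fx=2,fy=2)[:,:600]
b=cv2.resize(cv2.imread('pics/sc3.png')[150:250,140:320],(360,200))
cv2.imwrite('pics/c3.png',np.vstack([a,np.pad(b,((0,0),(0,240),(0,0)))]))
```

```text
(no output)
```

View pics/c3.png

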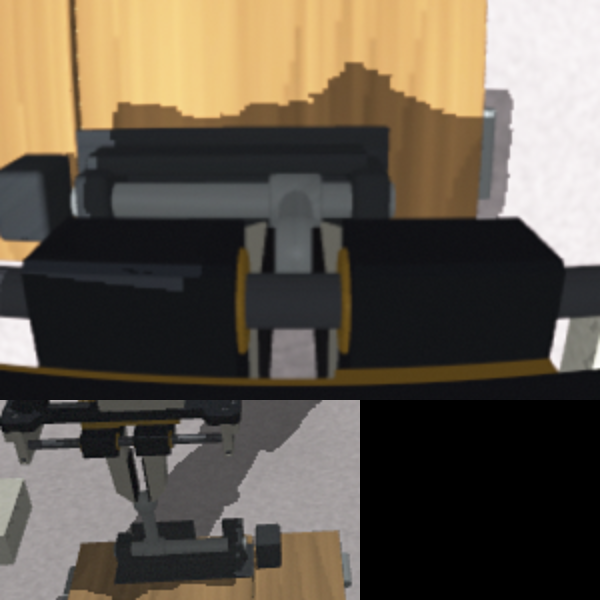

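Run:
```python
from h import *
o,R,x=pose(); print(o['clock'],x,o['width'],o['gripper_force'],o['force'],o['ft_torque'])
a=cv2.resize(cv2.imread('pics/w3.png')[200:320,270:370],None,fx=4,fy=4,interpolation=cv2.INTER_CUBIC)
b=cv2.resize(cv2.imread('pics/sc3.png')[160:240,180:260],(400,400),interpolation=cv2.INTER_CUBIC)
cv2.imwrite('pics/c4.png',np.hstack([a,np.pad(b,((0,80),(0,0),(0,0)))]))
s=load('sc3')
for v in range(186,226,3): print(v,[tuple(world(s,u,v).round(3)) for u in (207,210,212,214,217)])
```

```text
4.175 [ 0.58722573 -0.26112352  0.16646623] 0.10747424831148496 0.7212807610630989 [-0.82168905 -1.65391824  0.63029968] [-0.37574453  0.00962685 -0.02075893]
186 [(np.float64(0.587), np.float64(-0.265), np.float64(0.198)), (np.float64(0.336), np.float64(-0.337), np.float64(0.001)), (np.float64(0.596), np.float64(-0.253), np.float64(0.205)), (np.float64(0.597), np.float64(-0.25), np.float64(0.206)), (np.float64(0.596), np.float64(-0.244), np.float64(0.206))]
189 [(np.float64(0.591), np.float64(-0.265), np.float64(0.195)), (np.float64(0.348), np.float64(-0.335), np.float64(0.001)), (np.float64(0.347), np.float64(-0.33), np.float64(-0.0)), (np.float64(0.598), np.float64(-0.25), np.float64(0.2)), (np.float64(0.598), np.float64(-0.245), np.float64(0.2))]
192 [(np.float64(0.595), np.float64(-0.264), np.float64(0.191)), (np.float64(0.36), np.float64(-0.332), np.float64(0.001)), (np.float64(0.357), np.float64(-0.328), np.float64(-0.001)), (np.float64(0.599), np.float64(-0.251), np.float64(0.194)), (np.float64(0.596), np.float64(-0.247), np.float64(0.192))]
195 [(np.float64(0.596), np.float6
[... 2606 characters left out ...]
loat64(-0.263), np.float64(0.121)), (np.float64(0.588), np.float64(-0.258), np.float64(0.12))]
222 [(np.float64(0.585), np.float64(-0.279), np.float64(0.109)), (np.float64(0.584), np.float64(-0.274), np.float64(0.108)), (np.float64(0.588), np.float64(-0.269), np.float64(0.112)), (np.float64(0.587), np.float64(-0.265), np.float64(0.111)), (np.float64(0.59), np.float64(-0.258), np.float64(0.114))]
225 [(np.float64(0.59), np.float64(-0.279), np.float64(0.106)), (np.float64(0.59), np.float64(-0.273), np.float64(0.106)), (np.float64(0.593), np.float64(-0.268), np.float64(0.109)), (np.float64(0.592), np.float64(-0.264), np.float64(0.108)), (np.float64(0.59), np.float64(-0.259), np.float64(0.106))]
```

View pics/c4.png

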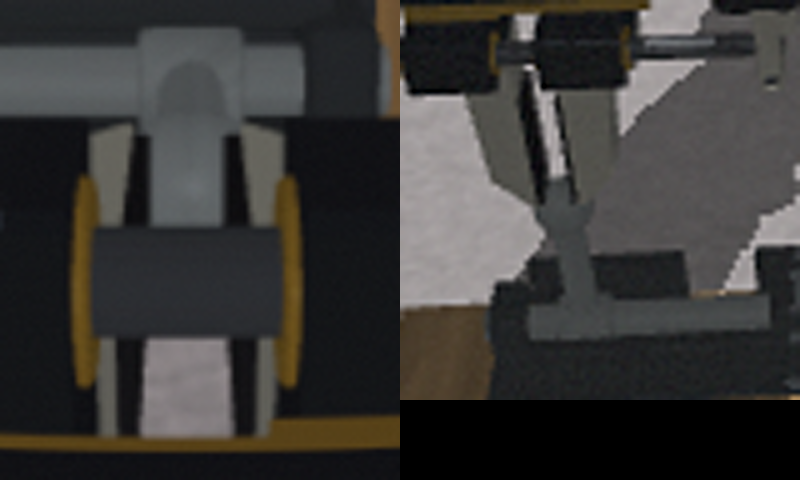

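Run:
```python
from h import *
print(arm.tip_reach,[a for a in dir(arm) if a[0]!='_'])
print(arm.observe()['width'])
# finger tip lowest z in the scene cloud, by w2 wrist time unavailable -> use sc3
im=load('sc3'); R=cv2.Rodrigues(np.array(im['rotation'],float))[0]; v,u=np.mgrid[0:400,0:640]; z=im['z_map']
X=np.stack([(u-im['cx'])/im['fx']*z,(v-im['cy'])/im['fy']*z,z],-1)@R.T+im['xyz']
for lo,hi in((-.285,-.275),(-.275,-.268),(-.268,-.264),(-.254,-.25),(-.25,-.245),(-.245,-.235)):
    m=(abs(X[...,0]-.59)<.015)&(X[...,1]>lo)&(X[...,1]<hi)&(X[...,2]>.125)&(X[...,2]<.3); print(lo,hi,np.sort(X[m][:,2])[:4].round(3))
t=load('top1')
```

```text
0.019 ['PlanningError', 'get_image', 'observe', 'sign_off', 'tip_reach']
0.10747424831148496
-0.285 -0.275 [0.183 0.183 0.184 0.185]
-0.275 -0.268 [0.163 0.166 0.175 0.177]
-0.268 -0.264 [0.127 0.129 0.132 0.136]
-0.254 -0.25 [0.159 0.159 0.161 0.162]
-0.25 -0.245 [0.165 0.177 0.178 0.179]
-0.245 -0.235 [0.181 0.182 0.184 0.184]
```

Request:
arm_command --targets '[[[0,0,0,0,0,0],[0,0,0,0,0,0],[0,0,0,0,0,0],[0,0,0,0,0,0],[0,0,0,0,0,0]]]' --jaw 0.05

```text
clock: 4.8
position: [0.5872, -0.2607, 0.1663]
ee_rot: [-3.139, -0.122, -0.0]
force: [0.9, -0.2, 0.4]
width: 0.537
gripper_force: 0.0
```

```bash
cat >> h.py <<'E'
def cloud(im):
    R=cv2.Rodrigues(np.array(im['rotation'],float))[0]; v,u=np.mgrid[0:400,0:640]; z=im['z_map']
    return np.stack([(u-im['cx'])/im['fx']*z,(v-im['cy'])/im['fy']*z,z],-1)@R.T+im['xyz']
E
python3 - <<'E'
from h import *
o,R,x=pose();print(x,o['width'])
X=cloud(snap('scene','sc5'))
for y in np.arange(-.32,-.2,.008):
    m=(abs(X[...,0]-.588)<.016)&(X[...,1]>y)&(X[...,1]<y+.008)&(X[...,2]>.122)&(X[...,2]<.3); print(y.round(3),np.sort(X[m][:,2])[:4].round(3))
a=cv2.resize(cv2.imread('pics/sc5.png')[130:250,150:290],None,fx=5,fy=5,interpolation=cv2.INTER_CUBIC);cv2.imwrite('pics/c5.png',a)
E
```

```text
[ 0.58719362 -0.26066987  0.16632622] 0.5373770104123328
-0.32 [0.261 0.262 0.262 0.262]
-0.312 [0.26  0.262 0.262 0.262]
-0.304 [0.183 0.185 0.187 0.189]
-0.296 [0.176 0.177 0.179 0.18 ]
-0.288 [0.172 0.174 0.174 0.174]
-0.28 [0.122 0.281]
-0.272 [0.125 0.128 0.129 0.13 ]
-0.264 [0.123 0.123 0.124 0.125]
-0.256 [0.126 0.127 0.13  0.133]
-0.248 []
-0.24 [0.175 0.175 0.179 0.181]
-0.232 [0.174 0.175 0.176 0.176]
-0.224 [0.181 0.181 0.184 0.185]
-0.216 [0.214 0.217 0.217 0.22 ]
-0.208 [0.237 0.238 0.238 0.241]
```

View pics/c5.png

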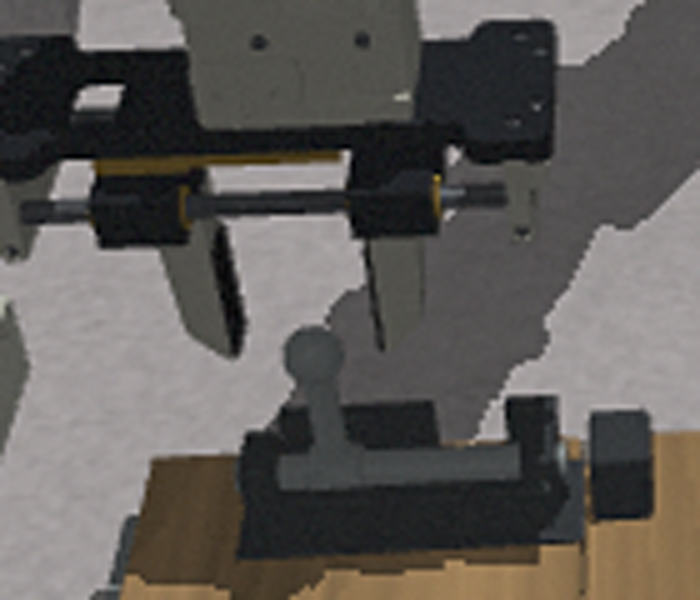

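The open fingers' tips end near z = 0.173, at about (235,355) and (380,345) in the crop, level with the top of the ball at (313,352). The fingers are effectively about 25 mm shorter than stated, so the gripper touched only the cap of the ball. I'll go 25 mm lower, which still leaves the gripper body clear.

Request:
arm_command --targets '[[[0,0,0.007,0,0,0],[0,0,0.009,0,0,0],[0,0,0.009,0,0,0],[0,0,0,0,0,0],[0,0,0,0,0,0]]]'

```text
clock: 5.48
position: [0.5873, -0.2608, 0.1414]
ee_rot: [3.139, 0.122, 0.0]
force: [1.2, 0.0, 0.3]
width: 0.543
gripper_force: 0.0
```

Request:
arm_command --targets '[[[0,0,0,0,0,0],[0,0,0,0,0,0],[0,0,0,0,0,0],[0,0,0,0,0,0],[0,0,0,0,0,0]]]' --jaw 0.01 --newtons 15

```text
clock: 6.1
position: [0.5873, -0.261, 0.1415]
ee_rot: [3.139, 0.122, 0.0]
force: [-0.2, -0.5, 1.0]
width: 0.224
gripper_force: 15.0
```

Run:
```python
from h import *
o,R,x=pose();print(x,o['width']*91.8,o['gripper_force'],o['force'])
X=cloud(snap('scene','sc6'))
for y in np.arange(-.304,-.22,.008):
    m=(abs(X[...,0]-.588)<.016)&(X[...,1]>y)&(X[...,1]<y+.008)&(X[...,2]>.122)&(X[...,2]<.3); print(y.round(3),np.sort(X[m][:,2])[:4].round(3))
```

```text
[ 0.58726398 -0.26095847  0.14150955] 20.543181035418446 15.000147968530655 [-0.24589318 -0.50921857  1.04952075]
-0.304 [0.236 0.237 0.237 0.237]
-0.296 [0.236 0.237 0.237 0.238]
-0.288 [0.123 0.156 0.157 0.159]
-0.28 [0.123 0.151 0.151 0.151]
-0.272 [0.124 0.125 0.13  0.138]
-0.264 [0.122 0.123 0.123 0.124]
-0.256 [0.124 0.125 0.127 0.127]
-0.248 [0.148 0.15  0.15  0.15 ]
-0.24 [0.155 0.155 0.156 0.159]
-0.232 [0.167 0.169 0.172 0.174]
-0.224 [0.215 0.215 0.216 0.216]
```

The ball is gripped at about 21 mm opening with 15 N. I'll slide the bolt along tool -y.

Request:
arm_command --targets '[[[0,-0.005,0,0,0,0],[0,-0.01,0,0,0,0],[0,-0.01,0,0,0,0],[0,-0.01,0,0,0,0],[0,-0.005,0,0,0,0],[0,0,0,0,0,0],[0,0,0,0,0,0]]]'

```text
clock: 7.02
position: [0.5843, -0.2203, 0.1414]
ee_rot: [-3.139, -0.123, -0.0]
force: [-0.3, 1.2, 3.1]
width: 0.225
gripper_force: 15.0
```

Request:
arm_command --targets '[[[0,-0.003,0,0,0,0],[0,-0.003,0,0,0,0],[0,0,0,0,0,0],[0,0,0,0,0,0]]]'

```text
clock: 7.52
position: [0.5837, -0.2148, 0.1414]
ee_rot: [-3.139, -0.122, -0.0]
force: [-0.0, 0.5, 2.5]
width: 0.227
gripper_force: 15.0
```

Request:
arm_command --targets '[[[0,-0.002,0,0,0,0],[0,-0.002,0,0,0,0],[0,0,0,0,0,0],[0,0,0,0,0,0]]]'

```text
clock: 8.02
position: [0.5833, -0.2106, 0.1414]
ee_rot: [-3.139, -0.122, -0.0]
force: [0.9, -0.5, 3.5]
width: 0.226
gripper_force: 15.0
```

Request:
arm_command --targets '[[[0,-0.002,0,0,0,0],[0,-0.001,0,0,0,0],[0,0,0,0,0,0]]]'

```text
clock: 8.4
position: [0.5831, -0.2078, 0.1414]
ee_rot: [-3.139, -0.122, 0.0]
force: [0.2, -0.7, 4.7]
width: 0.223
gripper_force: 15.0
```

Request:
arm_command --targets '[[[0,-0.002,0,0,0,0],[0,-0.001,0,0,0,0],[0,0,0,0,0,0],[0,0,0,0,0,0]]]'

```text
clock: 8.9
position: [0.5828, -0.2071, 0.1414]
ee_rot: [3.137, 0.119, 0.001]
force: [0.8, -7.4, 2.4]
width: 0.227
gripper_force: 15.0
```

Run:
```python
from h import *
o,R,x=pose();print(x,o['width']*91.8,o['gripper_force'],o['force'])
snap('scene','sc7');
a=cv2.resize(cv2.imread('pics/sc7.png')[130:250,150:290],None,fx=5,fy=5,interpolation=cv2.INTER_CUBIC);cv2.imwrite('pics/c7.png',a)
```

```text
[ 0.58278789 -0.20711761  0.14143266] 20.837255094540172 15.000247657299042 [ 0.7579079  -7.420419    2.44025296]
```

View pics/c7.png

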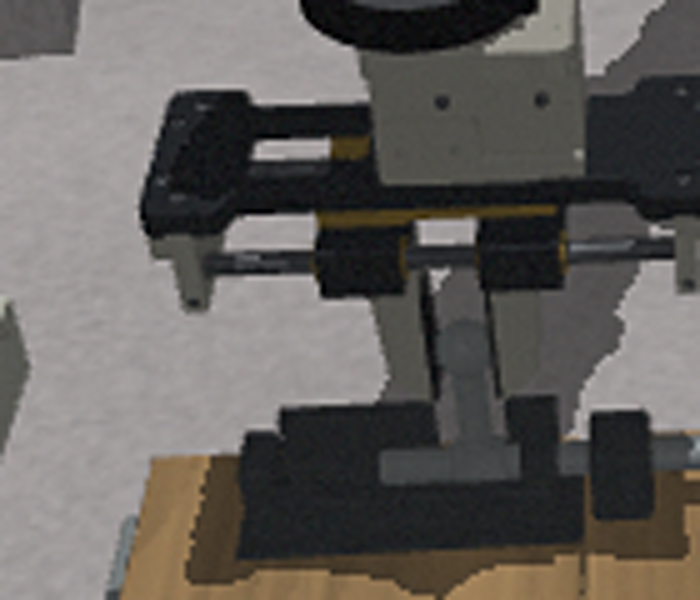

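The y force jumped to -7.4 N after 54 mm. The bolt rod now sticks out through the keeper at (675,450), so it is home. I'll ease the load and start the arc.

Request:
arm_command --targets '[[[0,0.001,0,0,0,0],[-0.009,0,0.0007,0,0,0],[-0.0088,0,0.002,0,0,0],[-0.0084,0,0.0033,0,0,0],[-0.0078,0,0.0045,0,0,0],[0,0,0,0,0,0],[0,0,0,0,0,0]]]'

```text
clock: 9.82
position: [0.5477, -0.2101, 0.1306]
ee_rot: [3.138, 0.119, -0.003]
force: [-3.4, -5.8, 4.1]
width: 0.232
gripper_force: 15.0
```

Request:
arm_command --targets '[[[-0.007,0,0.0056,0,0,0],[-0.006,0,0.0066,0,0,0],[-0.005,0,0.0074,0,0,0],[-0.004,0,0.008,0,0,0],[0,0,0,0,0,0],[0,0,0,0,0,0]]]'

```text
clock: 10.58
position: [0.5257, -0.2118, 0.1026]
ee_rot: [3.138, 0.119, -0.003]
force: [-0.0, -6.4, 0.0]
width: 0.229
gripper_force: 15.0
```

Request:
arm_command --targets '[[[-0.0026,0,0.0086,0,0,0],[-0.001,0,0.005,0,0,0],[0,0,0.003,0,0,0],[0,0,0,0,0,0],[0,0,0,0,0,0]]]'

```text
clock: 11.2
position: [0.5217, -0.2122, 0.0859]
ee_rot: [3.138, 0.119, -0.004]
force: [-1.8, -7.6, 0.3]
width: 0.226
gripper_force: 15.0
```

Request:
arm_command --targets '[[[0,0,0.003,0,0,0],[0,0,0.003,0,0,0],[0,0,0,0,0,0],[0,0,0,0,0,0]]]'

```text
clock: 11.7
position: [0.5226, -0.2122, 0.0815]
ee_rot: [3.138, 0.119, -0.001]
force: [-3.7, -5.5, 14.1]
width: 0.224
gripper_force: 15.0
```

Run:
```python
from h import *
o,R,x=pose();print(x,o['width']*91.8,o['gripper_force'],o['force'])
snap('scene','sc8');w=snap('wrist','w8')
a=cv2.resize(cv2.imread('pics/sc8.png')[130:250,150:290],(560,300),interpolation=cv2.INTER_CUBIC);b=cv2.resize(cv2.imread('pics/w8.png')[120:320,170:470],(560,300))
cv2.imwrite('pics/c8.png',np.vstack([a,b]))
```

```text
[ 0.52257959 -0.21224529  0.08148397] 20.553713567061315 15.000896751880646 [-3.71963825 -5.49629114 14.11113444]
```

View pics/c8.png

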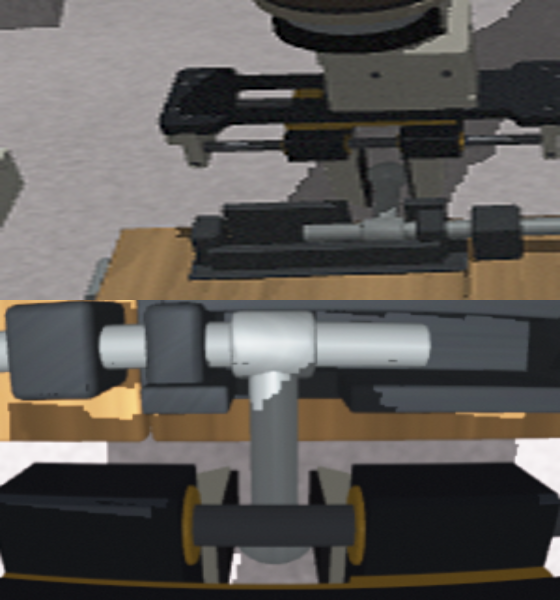

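The stem lies in the notch, the ball is out past the lid edge, and the z force of 14 N shows the handle is against its stop. I'll release and lift away.

Request:
arm_command --targets '[[[0,0,-0.001,0,0,0],[0,0,0,0,0,0],[0,0,0,0,0,0],[0,0,0,0,0,0],[0,0,0,0,0,0]]]' --jaw 0.05

```text
clock: 12.42
position: [0.5234, -0.2103, 0.0815]
ee_rot: [-3.139, -0.122, 0.0]
force: [-0.4, 0.4, -0.4]
width: 0.547
gripper_force: 0.0
```

Request:
arm_command --targets '[[[0,0,-0.01,0,0,0],[0,0,-0.02,0,0,0],[0,0,-0.03,0,0,0],[0,0,-0.04,0,0,0],[-0.02,0,-0.04,0,0,0],[-0.04,0,-0.02,0,0,0],[-0.04,0,0,0,0,0],[0,0,0,0,0,0],[0,0,0,0,0,0],[0,0,0,0,0,0]]]'

```text
clock: 13.68
position: [0.4247, -0.218, 0.2417]
ee_rot: [-3.139, -0.124, -0.001]
force: [-0.6, -0.2, -0.3]
width: 0.548
gripper_force: 0.0
```

Run:
```python
from h import *
from scipy.optimize import least_squares
o,R,x=pose();print(o['clock'],x,o['force'],abs(o['dq']).max())
im=snap('wrist','w9'); T=np.array(im['T_tool_cam']); z=im['z_map']
v,u=np.mgrid[0:400,0:640]; a=(u-im['cx'])/im['fx'];b=(v-im['cy'])/im['fy'];r=np.hypot(a,b)+1e-9
k=np.tan(np.minimum(r,1.5))/r; X1=(np.stack([a*k*z,b*k*z,z],-1)@T[:3,:3].T+T[:3,3])@R.T+x
for X in (X1,cloud(snap('top','top9'))):
    m=(abs(X[...,0]-.523)<.018)&(abs(X[...,1]+.21)<.02)&(abs(X[...,2]-.11)<.02)&np.isfinite(X).all(-1)
    p=X[m]
    if len(p)<8: print(len(p)); continue
    s=least_squares(lambda c:np.linalg.norm(p-c,axis=1)-.011,p.mean(0)-[0,0,.008],loss='soft_l1',f_scale=.002); print(len(p),s.x,abs(s.fun).mean())
cv2.imwrite('pics/c9.png',cv2.imread('pics/w9.png'))
```

```text
13.675 [ 0.42472271 -0.21800108  0.24168189] [-0.63229076 -0.16057628 -0.2553056 ] 0.00506985701145015
584 [ 0.52090978 -0.21263786  0.11060112] 0.001954201914536736
106 [ 0.5233433  -0.21156674  0.10972791] 0.0014920338617779379
```

View pics/c9.png

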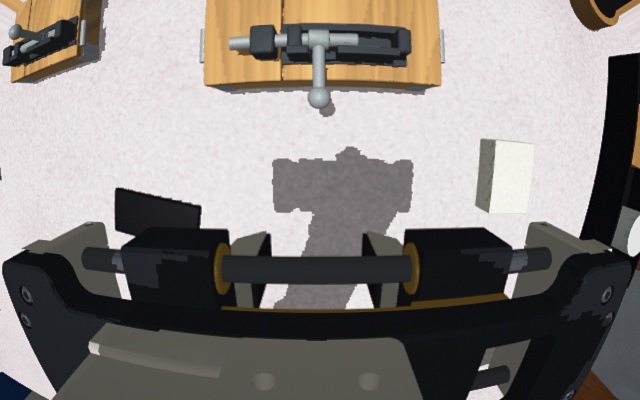

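The final view shows the handle down in the notch, with the ball at (318,98) measured at z = 0.110 against 0.109 expected. The bolt is through the keeper at (240,43), and the smaller chest's handle is still upright.

```bash
python3 -c "
from cell import arm
print(arm.sign_off())"
```

```text
the job is handed in; nothing more can be done
None
```

The larger chest is bolted shut and the job is handed in: its bolt is home in the keeper, its handle is down in the notch and released, and the smaller chest's bolt was left as it was.

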